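# Clip the spare relay into the mill's control unit

### The arm

A 6-joint arm with a two-finger parallel gripper is mounted at the origin on the work surface. World frame = base frame: x ahead of the robot, y to its left, z up, the work surface at z = 0. Lengths are in m, angles in rad, forces in N, time in s.
With the tool pointing down it reaches from about 0.25 to 0.775 m from the base axis. Payload 4 kg.
Tool frame: the origin (TCP) lies midway between the tips of the shut fingers; the grasp point (between the pads) lies 19 mm behind it; z points along the fingers, y is the line along which they close (so a half turn about z gives the same grasp; the last joint's range is limited). The gripper opens to 94 mm and grips with 3 to 60 N. Pads are 16 mm wide; open, the fingers measure 119 mm over their backs; the gripper's body (75 mm by 177 mm) begins 78 mm behind the grasp point.
Start: joints at [-0.103, 0.087, 1.371, -0, 1.684, -0.103], TCP at [0.55, -0, 0.206] pointing down, gripper open.
Joint ranges: [-3.1, 3.1], [-0.76, 2.03], [0.27, 2.55], [-1.08, 4.22], [0.17, 2.65], [-2.57, 2.57]. Speed limits (rad/s): [2.79, 2.79, 3.14, 3.14, 3.14, 3.14].

### API

Orientations are given as [roll, pitch, yaw] about the fixed x, y, z axes, in that order (R = Rz(yaw) Ry(pitch) Rx(roll)).
In Python, from bench import get_obs, snapshot, close_job gives the robot as it stands. The module is installed in compiled form; this text tells all that it offers.
- The arm moves only by the tool drive_tool, never from a script. Its argument "commands" is a list of rows, each a list of 6 numbers: the shift along the tool's x, y, z in units of 0.04 m (1.0 is 0.04 m), then the turn, a rotation vector about the tool's x, y, z in units of 0.1 rad (1.0 is 0.1 rad). In form: [[dx, dy, dz, wx, wy, wz], ...]. A call has 1 to 20 rows; each row shifts and turns the commanded pose from where the row before left it, along the tool's axes as they then stand; what a row does not reach is not made up. A row lasts 1/8 s, in which the tool goes at most 62.5 mm and 10.7 degrees, less where a joint would pass 70% of its speed; a pose out of reach is approached as far as the arm can. A call with a number of a shift or a turn outside -1 to 1 is refused whole. A call with a gripper value outside its range is refused whole. "gripper" is the closure, from 0 (fully open) to 1 (shut), set as the call begins (left out, the last holds). The fingers move at their own pace and stop on an object; the grip force is fixed at half the most. Time passes only in rows, so rows that do not move let the fingers close. It gives the time, the measured TCP pose, the force, the opening and the grip force at its end, in the units of the state.
- get_obs(): the state, without advancing time (a new reading comes with each control period).
- snapshot(name): name is "scene" or "side" or "wrist"; returns a dict with "image" (384x512x3 uint8, blue, green, red), "range_z" (384x512 float32, m along the optical axis (not along the pixel's ray), 0 where there is no reading), "fx", "fy", "cx", "cy" (pixels), "k1" (the pictures are not rectified: a ray, as slopes to the right and down, at radius r is drawn at 1 + k1 r^2 times it, then the intrinsics apply), "rvec" (rotation vector, rad) and "tvec" (3), from world to camera coordinates, as OpenCV has them. Camera axes: x right, y down, z forward; pixel columns grow to the right and rows downward; lengths in m; the calibration is good to about 2 mm. A picture is of the moment at which its call begins.
- close_job(): hands the job in; it is judged then, once.
The state is a dict: "time": time; "joint_positions": joint angles; "qvel": joint speeds; "joint_torque": joint torques, N m; "tool_pos": TCP position; "ee_rot": TCP orientation; "wrist_force": force on the tool from outside, world axes, zero at the start; "wrist_torque": the same for the moment, N m; "width": finger opening in m; "finger_force": force on a finger pad.
Only numpy, scipy, OpenCV 4.12 (cv2) and the standard library are available. Lean on these libraries where they do the work, as an engineer would, in place of code of your own. Each camera call takes 0.05 s, during which the arm holds its last target. There are 200 camera calls.

### The job

Lift the orange blanking cover off the open control unit and lay it flat in the green tray. Then fit the blue relay in the gap between the two fixed modules: hook its yellow lip under the rail edge nearest the robot while the relay is tilted, and rock it down until its orange sprung foot clicks under the far edge and it sits square and fully home on the rail. Leave the other things on the bench as they are.

Things in the scene. Friction and masses are not known exactly. Their poses are not given: they have to be found in the camera images.
- unit: Open control unit lying on its back, fixed to the bench: grey plate 160 (x) x 270 mm (y), 6 mm thick, rim 14 mm high. Origin at the centre of its underside; x away from the robot, y along the rail, z up. Its rail runs 250 mm along y, end stops at y = +-118 mm.
- rail_mid (a point): Centre of the aluminium rail's flat top, 28 mm above the bench; axes as the unit: x across the rail away from the robot, y along it, z up. The top is a flange 35 mm wide, 3 mm thick: near edge at x = -17.5 mm, far edge at +17.5 mm. It overhangs a 20 mm web by 7.5 mm each side, with 19 mm free height below it.
- module_left: Fixed module on the rail at +y of the gap, grey with a black upper block. Origin on the rail top, mid underside; axes as rail_mid. 90 mm (x) x 54 mm (y), 40 mm tall, with an upper block 45 x 54 mm from 40 to 80 mm over its middle.
- module_right: Fixed module at -y of the gap, grey with a white upper block; sizes and frame as module_left. The gap between the two is 56 to 96 mm wide; its middle may be off rail_mid.
- relay_grip (a point): Centre of the loose blue relay's upper block, where it is gripped; relay x runs from lip end to foot end, z up. Block 45 (x) x 36 (y) mm, 20 mm below to 20 mm above this point; under it the body is 90 (x) x 36 (y) x 40 mm, its underside 60 mm below this point. 0.18 to 0.31 kg. Starts upright on its legs on the bench, this point 71.5 mm up.
- relay_seat (a point): Centre of the relay's underside, relay axes, 60 mm below relay_grip. It rests on the rail top when home: then at rail_mid's x and z (about 1 mm play in x). Legs, lip and foot reach 11.5 mm below it.
- relay_lip (a point): Top edge of the yellow lip's tip: x = -13.5, z = -6.5 mm from relay_seat. The lip (32 mm wide, 5 thick) points to +x from a leg at x = -26 to -18.5 mm. The slot under the body is 6.5 mm high, 5 deep, and takes the 3 mm near flange with the relay's foot end tilted up by up to 0.5 rad; at 0.45 the foot clears the far flange.
- relay_foot (a joint): Relay's sprung orange foot, sliding outward (relay +x), m: 0 = sprung in (at rest or clicked), 0.007 = full out. 0.5 N/mm, preload 1 N. Hook 20 mm wide: flat top at z = -4.2, tip at x = +13.5 mm from relay_seat. Pressed down (5 to 10 N at the foot end) its ramp rides over the far flange, 4 mm outward, then springs back under it.
- cover_grip (a point): Centre of the black grip ridge of the loose orange cover (70 g): plate 46 (x) x 150 (y) x 4 mm, ridge on it 14 (x) x 60 (y) x 22 mm high. This point is 15 mm above the plate's underside. At the start it lies across the tops of the two fixed modules, its y roughly along the rail.
- tray: Fixed green open tray for the cover, 190 mm (x) x 116 mm (y), 25 mm high, walls 4 mm, floor 4 mm; origin at the centre of its underside, z up.
Things that resemble listed ones, but are neither listed nor needed, are in the scene too. Leave any pink look-alike of the part that bears relay_grip alone.

How it is judged:
On the way, in this order (a step that is already met when the one before it is completed fails the run):
1. the cover lies flat in the tray, let go (x of cover_grip in the frame of tray between -0.035 and 0.035 m and y of cover_grip in the frame of tray between -0.04 and 0.04 m and height (world z) of cover_grip below 0.026 m and angle between cover_grip's own z axis and vertical below 0.1 rad and contact force between the fingers and cover below 0.1 N), for 0.2 s.
2. the relay's lip is hooked under the near rail edge, in the gap, with the relay tilted (over 0.14 rad) (x of relay_lip in the frame of rail_mid between -0.0165 and -0.0095 m and z of relay_lip in the frame of rail_mid between -0.0105 and -0.003 m and angle between the z axis of relay_lip and the z axis of rail_mid, either way round above 0.14 rad and y of relay_lip in the frame of module_left below 0 m and y of relay_lip in the frame of module_right above 0 m), for 0.1 s.
3. the relay is rocked down and the foot has clicked (x of relay_seat in the frame of rail_mid between -0.003 and 0.003 m and z of relay_seat in the frame of rail_mid between -0.002 and 0.002 m and angle between the z axis of relay_seat and the z axis of rail_mid, either way round below 0.05 rad and angle between the x axis of relay_seat and the x axis of rail_mid, either way round below 0.08 rad and x of relay_lip in the frame of rail_mid below -0.009 m and value of joint relay_foot below 0.002 m and y of relay_seat in the frame of module_left below -0.04 m and y of relay_seat in the frame of module_right above 0.04 m), for 0.2 s.
At the end, for the whole second after the job is handed in: Relay on the rail between the modules: within 3 mm across, 2 mm in height, 0.05 rad of level, 0.08 rad of square, lip under the near edge, foot sprung in (under 2 mm). Cover flat in the tray, its centre within 35 x 40 mm of the tray's. Both let go, still (all of step 1 and all of step 3 and contact force between the fingers and relay below 0.1 N and linear speed of relay below 0.02 m/s); the robot touches nothing.
It fails at once if a bystander (small brass weight, beaker, blue jar, calculator, screwdriver, flask, tin, yellow scoop) is shifted by more than 40 mm or knocked over (distance of any of weight, beaker, jar, calculator, screwdriver, flask, tin, scoop from where it was at the start of the episode above 0.04 m or angle between any of weight, beaker, jar, calculator, flask, tin, scoop's own z axis and vertical above 0.6 rad).
It also fails if it takes over 58 s, if anything falls off the work surface, if the arm or the gripper's body presses on something with over 40 N, if the wrist force passes 120 N, or if a joint passes its speed limit or range.

## Working session

There is one attempt and no reset: what is moved stays moved. The work goes in short steps, Python scripts to look and compute and a tool call to move; the robot and the scene stay as the last step left them, time stands still between calls to the robot, and variables do not carry over. Pictures are saved under pics/ and viewed, at most 10 in all, crops included, and the job is handed in when it is done.

Besides the shell and the picture viewer there is one more tool, called after "Request:" as a command line: name --pt "numbers of a row" for each row, then --argument value for the rest. drive_tool: Moves the arm, as the interface text tells. Its arguments: {"type":"object","properties":{"commands":{"type":"array"},"gripper":{"type":"number"}},"required":["commands"]}

```bash
mkdir -p pics
python3 - <<'E'
from bench import *
import cv2,numpy as np,pickle
o=get_obs();print({k:np.round(v,3) for k,v in o.items()})
for n in("scene","side","wrist"):
    s=snapshot(n);pickle.dump(s,open(f"pics/{n}0.pkl","wb"));cv2.imwrite(f"pics/{n}0.png",s["image"])
    R=cv2.Rodrigues(np.array(s["rvec"]))[0];print(n,s["fx"],s["k1"],-R.T@np.array(s["tvec"]).ravel())
a=[cv2.imread(f"pics/{n}0.png") for n in("scene","side")]
cv2.imwrite("pics/both.png",cv2.resize(np.vstack(a),(400,600)))
E
```

```text
{'time': np.float64(0.0), 'joint_positions': array([-0.103,  0.088,  1.372, -0.   ,  1.684, -0.103]), 'qvel': array([ 0.002,  0.001, -0.001,  0.   ,  0.001, -0.001]), 'joint_torque': array([ 1.0000e-03, -3.4018e+01, -3.0242e+01,  7.2000e-02,  3.3000e-02,
       -0.0000e+00]), 'tool_pos': array([0.549, 0.   , 0.204]), 'ee_rot': array([-3.139, -0.   ,  1.571]), 'wrist_force': array([ 0.3  , -0.127,  0.413]), 'wrist_torque': array([-0.022,  0.021, -0.014]), 'finger_force': np.float64(0.0), 'width': np.float64(0.094)}
scene 378.7439947713597 -0.12015648565155995 [ 1.09670573 -0.65178895  1.01394773]
side 476.2856593102932 -0.16783794276941408 [ 0.07475503 -0.96412556  0.85542935]
wrist 283.11674380988194 0.01617446423800746 [0.54962386 0.07780687 0.38446952]
```

View pics/scene0.png

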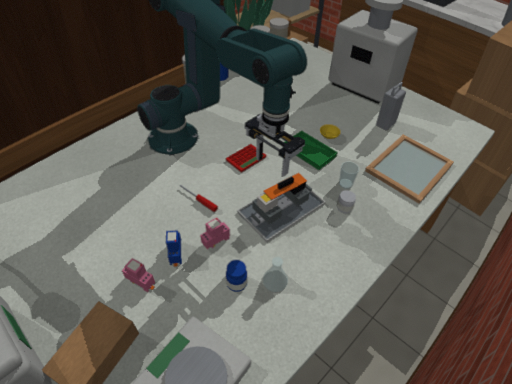

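View pics/side0.png

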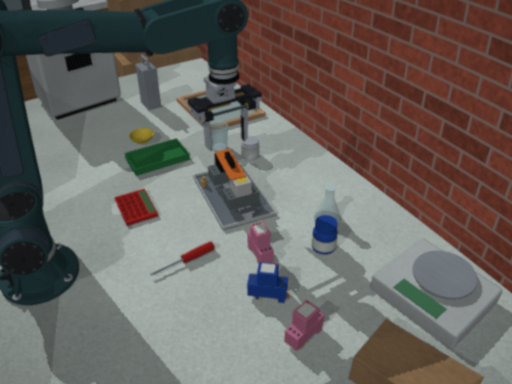

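Scene view: relay candidates are the blue relay (174,245), pink look-alikes (139,274) and (215,233), and the blue jar (236,275). I choose (174,245). The orange cover with its black ridge is at (286,190) on the unit, the green tray at (311,150), and the green patch at (167,355) is not the tray. In the side view the relay is at (267,283), the tray at (157,157) and the cover at (230,165).

```bash
cat > h.py <<'E'
from bench import *
import cv2,numpy as np,pickle
def cam(s):
    K=np.array([[s["fx"],0,s["cx"]],[0,s["fy"],s["cy"]],[0,0,1]]);return K,np.array([s["k1"],0,0,0.]),cv2.Rodrigues(np.array(s["rvec"]))[0],np.array(s["tvec"]).ravel()
def rays(s,uv):
    K,d,R,t=cam(s);n=cv2.undistortPoints(np.array(uv,float).reshape(-1,1,2),K,d).reshape(-1,2)
    return -R.T@t,np.c_[n,np.ones(len(n))]@R      # origin, world dirs with unit depth
def plane(s,uv,z):
    o,d=rays(s,uv);return o+d*((z-o[2])/d[:,2])[:,None]
def cloud(s):
    h,w=s["range_z"].shape;u,v=np.meshgrid(np.arange(w),np.arange(h))
    o,d=rays(s,np.c_[u.ravel(),v.ravel()]);r=s["range_z"].ravel();P=o+d*r[:,None];P[r<=0]=np.nan
    return P.reshape(h,w,3)
def hsv(s):return cv2.cvtColor(s["image"],cv2.COLOR_BGR2HSV)
def mask(s,lo,hi):return cv2.inRange(hsv(s),np.array(lo),np.array(hi))>0
def rect(P):
    (c,sz,a)=cv2.minAreaRect(P[:,:2].astype(np.float32)*1000);return np.round(c,1),np.round(sz,1),round(a,1)
E
python3 - <<'E'
from h import *
for n in("scene","side"):
    s=pickle.load(open(f"pics/{n}0.pkl","rb"));P=cloud(s)
    for name,lo,hi,c,r,zr in[("tray",(45,100,30),(80,255,255),dict(scene=(311,150),side=(157,157))[n],40,(.015,.04)),
      ("cover",(5,150,120),(18,255,255),dict(scene=(286,190),side=(230,165))[n],30,(.09,.2)),
      ("relay",(100,120,40),(130,255,255),dict(scene=(174,245),side=(267,283))[n],28,(.0,.2))]:
        m=mask(s,lo,hi);b=np.zeros_like(m);b[c[1]-r:c[1]+r,c[0]-r:c[0]+r]=1
        Q=P[m&b];Q=Q[np.isfinite(Q[:,2])];Q0=Q;Q=Q[(Q[:,2]>zr[0])&(Q[:,2]<zr[1])];print(n,name,len(Q),np.percentile(Q0[:,2],[5,50,95]).round(4),rect(Q))
        if name=="relay":
            for a,bb in((.02,.055),(.085,.1)):
                q=Q[(Q[:,2]>a)&(Q[:,2]<bb)];print("  ",a,len(q),rect(q) if len(q)>3 else"")
s=pickle.load(open("pics/side0.pkl","rb"));cv2.imwrite("pics/crop1.png",cv2.resize(s["image"][110:320,110:330],None,fx=2.7,fy=2.7,interpolation=cv2.INTER_CUBIC))
w=pickle.load(open("pics/wrist0.pkl","rb"))["image"]
c=s["image"][110:320,110:330];c=cv2.resize(c,(400,382),interpolation=cv2.INTER_CUBIC);w=cv2.resize(w,(400,300))
cv2.imwrite("pics/crop1.png",np.hstack([c,np.vstack([w,np.zeros((82,400,3),np.uint8)])]))
E
```

```text
scene tray 175 [0.0008 0.0055 0.0242] (array([460.3, 340. ]), array([121.4, 193.8]), 88.6)
scene cover 296 [0.1079 0.1112 0.1136] (array([579.7,  43.1]), array([148.8,  46.6]), 79.8)
scene relay 322 [0.0191 0.0526 0.0915] (array([ 472.8, -343.2]), array([34.9, 82.1]), 51.7)
   0.02 160 (array([ 472.9, -342.8]), array([34.3, 82.7]), 50.3)
   0.085 54 (array([ 470. , -342.1]), array([33.3, 43.6]), 52.5)
side tray 364 [0.0022 0.0074 0.0246] (array([455.4, 340.2]), array([126.6, 190.3]), 87.3)
side cover 335 [0.1093 0.112  0.115 ] (array([576.2,  43.6]), array([155.1,  46.5]), 79.7)
side relay 934 [0.0173 0.0506 0.0909] (array([ 465.1, -344.4]), array([37.5, 87.6]), 51.7)
   0.02 567 (array([ 465. , -344.7]), array([37.5, 87.6]), 52.1)
   0.085 99 (array([ 465.3, -344.3]), array([34.5, 44.5]), 48.1)
```

View pics/crop1.png

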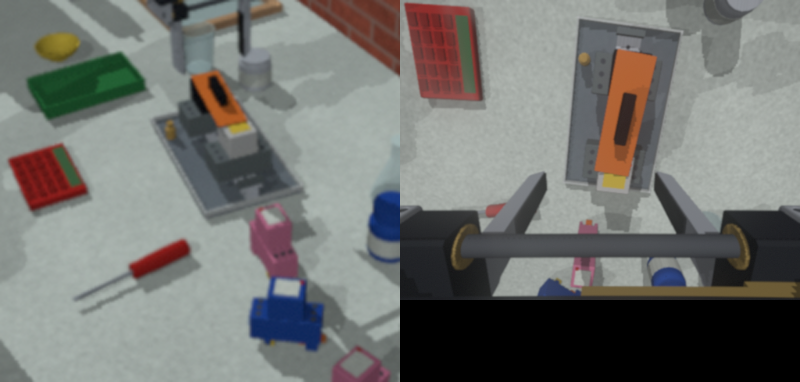

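Crop: the relay at (287,312) is blue and the neighbours at (272,240) and (355,360) are pink. The wrist view shows the cover at (626,115), turned relative to the unit.

Run:
```python
from h import *
s=pickle.load(open("pics/wrist0.pkl","rb"))
m=mask(s,(5,150,100),(18,255,255)).astype(np.uint8)
c=max(cv2.findContours(m,0,1)[0],key=cv2.contourArea).reshape(-1,2);print(rect(plane(s,c,.112)))
P=cloud(s);q=P[(P[...,2]>.125)&(P[...,2]<.14)&(P[...,0]<.62)&(P[...,0]>.53)];q=q[(q[:,1]>0)&(q[:,1]<.09)];print(len(q),np.median(q[:,2]),rect(q))
q=P[c[:,1],c[:,0]];print(np.nanmedian(q[:,2]))
```

```text
(array([577.,  42.]), array([150.3,  45.9]), 79.6)
1106 0.13455679010054228 (array([577.6,  41.9]), array([60. , 14.2]), 79.4)
0.11244015029364265
```

Request:
drive_tool --pt "1 0.7 0 0 0 0" --pt "0.05 0 0.4 0 0 0.9" --pt "0 0 0.4 0 0 0.9" --pt "0 0 0.4 0 0 0" --pt "0 0 0.4 0 0 0" --pt "0 0 0 0 0 0" --pt "0 0 0 0 0 0" --gripper 0

```text
time: 1.02
tool_pos: [0.5783, 0.0419, 0.142]
ee_rot: [3.141, -0.0, 1.391]
wrist_force: [-0.4, 1.2, -0.1]
width: 0.0939
finger_force: 0.0
```

Request:
drive_tool --pt "0 0 0.35 0 0 0" --pt "0 0 0.3 0 0 0" --pt "0 0 0 0 0 0"

```text
time: 1.4
tool_pos: [0.5768, 0.042, 0.1135]
ee_rot: [-3.138, 0.001, 1.391]
wrist_force: [-0.6, 0.8, 0.1]
width: 0.0941
finger_force: 0.0
```

Request:
drive_tool --pt "0 0 0 0 0 0" --pt "0 0 0 0 0 0" --pt "0 0 0 0 0 0" --pt "0 0 0 0 0 0" --pt "0 0 0 0 0 0" --pt "0 0 0 0 0 0" --gripper 1

```text
time: 2.15
tool_pos: [0.578, 0.042, 0.1155]
ee_rot: [3.141, -0.0, 1.391]
wrist_force: [0.2, -1.3, -0.1]
width: 0.0372
finger_force: 0.0
```

Request:
drive_tool --pt "0 0 -0.5 0 0 0" --pt "0 0 -1 0 0 0" --pt "0 0 -0.8 0 0 0" --pt "0 0 0 0 0 0"

```text
time: 2.65
tool_pos: [0.5797, 0.042, 0.211]
ee_rot: [3.135, -0.001, 1.391]
wrist_force: [0.4, 0.7, -0.0]
width: 0.0007
finger_force: 0.0
```

The fingers are slower than I assumed, so the lift left without the cover. I'll check whether it moved and then retry.

Request:
drive_tool --pt "0 0 0 0 0 0" --pt "0 0 0 0 0 0" --pt "0 0 0 0 0 0" --pt "0 0 0 0 0 0" --pt "0 0 0 0 0 0" --pt "0 0 0 0 0 0" --pt "0 0 0 0 0 0" --pt "0 0 0 0 0 0" --pt "0 0 0 0 0 0" --pt "0 0 0 0 0 0" --gripper 0

```text
time: 3.9
tool_pos: [0.578, 0.042, 0.2075]
ee_rot: [3.141, -0.0, 1.391]
wrist_force: [0.7, 0.0, -0.0]
width: 0.0935
finger_force: 0.0
```

Run:
```python
from h import *
s=snapshot("wrist")
m=mask(s,(5,150,100),(18,255,255)).astype(np.uint8)
c=max(cv2.findContours(m,0,1)[0],key=cv2.contourArea).reshape(-1,2);print(rect(plane(s,c,.112)))
P=cloud(s);q=P[(P[...,2]>.125)&(P[...,2]<.14)&(P[...,0]<.63)&(P[...,0]>.52)];q=q[(q[:,1]>0)&(q[:,1]<.09)];print(len(q),np.median(q[:,2]),rect(q))
print(get_obs()["width"],get_obs()["tool_pos"])
```

```text
(array([577.5,  42. ]), array([149.4,  45.5]), 79.7)
923 0.13455155696877374 (array([578.1,  42.3]), array([59.6, 13.4]), 79.5)
0.09350742556584858 [0.57799043 0.04198519 0.20750677]
```

The cover has not moved. Going down again and waiting for the grip.

Request:
drive_tool --pt "0 0 0.8 0 0 0" --pt "0 0 0.8 0 0 0" --pt "0 0 0.6 0 0 0" --pt "0 0 0.1 0 0 0" --pt "0 0 0 0 0 0" --gripper 0.3

```text
time: 4.58
tool_pos: [0.5783, 0.042, 0.1161]
ee_rot: [3.141, -0.0, 1.391]
wrist_force: [-0.7, -0.6, 0.0]
width: 0.0657
finger_force: 0.0
```

Request:
drive_tool --pt "0 0 0 0 0 0" --pt "0 0 0 0 0 0" --pt "0 0 0 0 0 0" --pt "0 0 0 0 0 0" --pt "0 0 0 0 0 0" --pt "0 0 0 0 0 0" --pt "0 0 0 0 0 0" --pt "0 0 0 0 0 0" --gripper 1

```text
time: 5.58
tool_pos: [0.578, 0.042, 0.1155]
ee_rot: [-3.142, 0.0, 1.391]
wrist_force: [-0.4, 0.3, 0.0]
width: 0.0137
finger_force: 30.0
```

Request:
drive_tool --pt "0 0 -0.5 0 0 0" --pt "0 0 -0.8 0 0 0" --pt "0 0 -0.7 0 0 0" --pt "0.85 -0.54 0 0 0 0" --pt "0.85 -0.54 0 0 0 0" --pt "0.85 -0.54 0 0 0 0" --pt "0.85 -0.54 0 0 0 0" --pt "0.85 -0.54 0 0 0 0" --pt "0.85 -0.54 0 0 0 0" --pt "0.85 -0.54 0 0 0 0" --pt "0.85 -0.54 0 0 0 0" --pt "0 0 0 0 0 0" --pt "0 0 0 0 0 0"

```text
time: 7.2
tool_pos: [0.4568, 0.3401, 0.1952]
ee_rot: [3.141, 0.001, 1.391]
wrist_force: [0.9, -0.3, -0.2]
width: 0.0138
finger_force: 30.0
```

Request:
drive_tool --pt "0 0 0 0 0 -1" --pt "0 0 0 0 0 -1" --pt "0 0 0 0 0 -1" --pt "0 0 0 0 0 -1" --pt "0 0 0 0 0 -1" --pt "0 0 0 0 0 -1" --pt "0 0 0 0 0 -1" --pt "0 0 0 0 0 -1" --pt "0 0 0 0 0 -1" --pt "0 0 0 0 0 -1" --pt "0 0 0 0 0 -1" --pt "0 0 0 0 0 -1" --pt "0 0 0 0 0 -1" --pt "0 0 0 0 0 -1" --pt "0 0 0 0 0 -1" --pt "0 0 0 0 0 -1" --pt "0 0 0 0 0 -1" --pt "0 0 0 0 0 0"

```text
time: 9.45
tool_pos: [0.4574, 0.3393, 0.1955]
ee_rot: [-3.141, 0.0, 3.088]
wrist_force: [0.7, 0.1, -0.1]
width: 0.0135
finger_force: 30.0
```

Run:
```python
from h import *
s=snapshot("wrist");a=s["image"];P=cloud(s)
m=mask(s,(45,100,30),(80,255,255));q=P[m];q=q[q[:,2]>.015];print(rect(q))
s=snapshot("side");m=mask(s,(5,150,100),(18,255,255)).astype(np.uint8)
P=cloud(s);q=P[m>0];q=q[(q[:,2]>.1)&(q[:,1]>.2)];print(np.nanmean(q,0),rect(q))
print(get_obs()["joint_positions"])
cv2.imwrite("pics/w1.png",np.hstack([a[::1,::1][:, :400],s["image"][:, :400]]))
```

```text
(array([456.4, 338.9]), array([109.7, 185.5]), 89.1)
[1.06852204 0.52615922 0.21690694] (array([887.2, 768.4]), array([996.7, 922.4]), 84.4)
[ 5.39577435e-01  1.32914139e-01  1.34028585e+00 -2.64704102e-04
  1.66833881e+00 -9.77397054e-01]
```

View pics/w1.png

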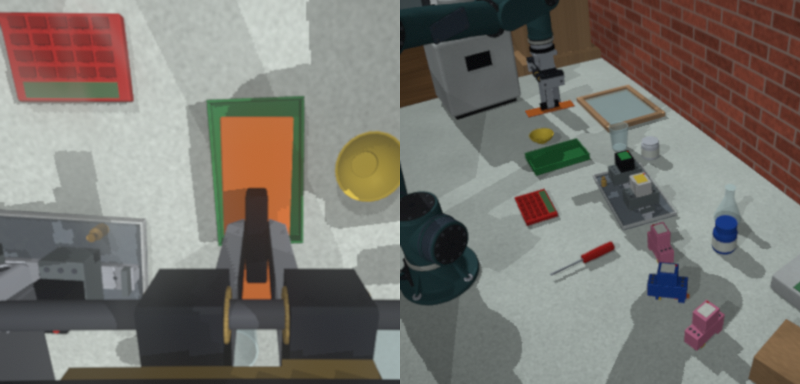

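The cover (258,165) hangs squarely over the tray (255,170). I'll lower it and only open part way inside the tray.

Request:
drive_tool --pt "0 0 0.9 0 0 0" --pt "0 0 1 0 0 0" --pt "0 0 1 0 0 0" --pt "0 0 0.8 0 0 0" --pt "0 0 0.5 0 0 0" --pt "0 0 0.2 0 0 0" --pt "0 0 0.14 0 0 0" --pt "0 0 0 0 0 0" --pt "0 0 0 0 0 0"

```text
time: 10.68
tool_pos: [0.4574, 0.3409, 0.015]
ee_rot: [3.14, 0.002, 3.091]
wrist_force: [0.4, 0.0, -0.1]
width: 0.0138
finger_force: 30.0
```

Request:
drive_tool --pt "0 0 0 0 0 0" --pt "0 0 0 0 0 0" --pt "0 0 0 0 0 0" --pt "0 0 0 0 0 0" --gripper 0.6

```text
time: 11.18
tool_pos: [0.4568, 0.3406, 0.014]
ee_rot: [3.142, 0.0, 3.091]
wrist_force: [0.1, 0.1, -0.1]
width: 0.0377
finger_force: 0.0
```

Request:
drive_tool --pt "0 0 -0.3 0 0 0" --pt "0 0 -1 0 0 0" --pt "0 0 -1 0 0 0" --pt "0 0 -1 0 0 0" --pt "-0.28 -0.9 -0.5 0 0 0.9" --pt "-0.28 -0.9 -0.5 0 0 0" --pt "-0.28 -0.9 -0.2 0 0 0" --pt "-0.28 -0.9 0 0 0 0" --pt "-0.2 -0.9 0 0 0 0" --pt "-0.2 -0.9 0 0 0 0" --pt "-0.2 -0.9 0 0 0 0" --pt "-0.2 -0.9 0 0 0 0" --pt "-0.2 -0.9 0 0 0 0" --gripper 0.3

```text
time: 12.8
tool_pos: [0.4986, 0.0073, 0.1951]
ee_rot: [3.142, 0.002, 3.001]
wrist_force: [0.4, -0.9, -0.1]
width: 0.066
finger_force: 0.0
```

Run:
```python
from h import *
I=[]
for n,c in(("scene",(174,245)),("side",(267,283))):
    s=snapshot(n) if n=="side" else pickle.load(open("pics/scene0.pkl","rb"));P=cloud(s)
    for nm,lo,hi in(("orange",(6,150,90),(17,255,255)),("yellow",(22,120,90),(34,255,255))):
        m=mask(s,lo,hi);v,u=np.where(m);k=(abs(u-c[0])<30)&(abs(v-c[1])<40)
        if k.sum():print(n,nm,k.sum(),u[k].mean(),v[k].mean(),np.nanmedian(P[v[k],u[k]],0).round(4))
    I.append(cv2.resize(s["image"][c[1]-32:c[1]+32,c[0]-32:c[0]+32],(380,380),interpolation=cv2.INTER_CUBIC))
m=mask(s,(5,150,100),(18,255,255));q=cloud(s)[m];q=q[(q[:,1]>.25)&(q[:,0]<.6)];print("cover",rect(q),np.nanmedian(q[:,2]))
cv2.imwrite("pics/rel.png",np.hstack(I))
```

```text
scene orange 7 175.14285714285714 264.2857142857143 [ 0.5032 -0.37    0.0067]
side orange 4 287.5 295.5 [ 0.5031 -0.3714  0.0071]
side yellow 2 259.5 298.0 [ 0.4452 -0.3433  0.0042]
cover (array([459.7, 335.5]), array([148.1,  57.2]), 5.7) 0.008829440613367434
```

View pics/rel.png

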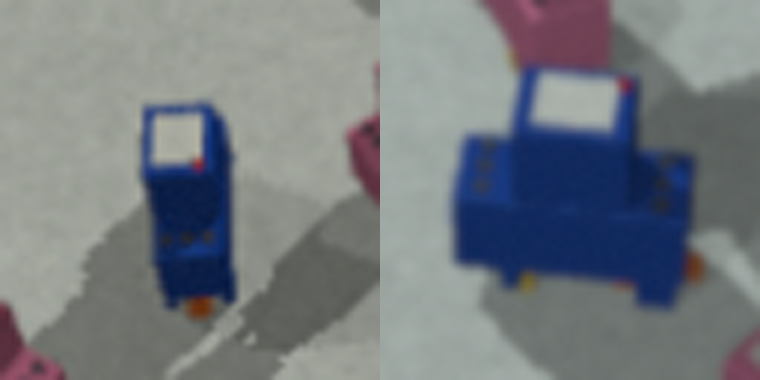

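Relay crop: the orange foot is at the +x/−y end (side crop 693,265) and the yellow lip at the other end (527,282), so relay yaw is about −38°. The cover is flat in the tray. Next I measure the rail and gap.

Request:
drive_tool --pt "0 0 0 0 0 1" --pt "0 0 0 0 0 1" --pt "0 0 0 0 0 1" --pt "0 0 0 0 0 1" --pt "0 0 0 0 0 1" --pt "0 0 0 0 0 1" --pt "0 0 0 0 0 1" --pt "0 0 0 0 0 1" --pt "0 0 0 0 0 1" --pt "0 0 0 0 0 1" --pt "0 0 0 0 0 1" --pt "0 0.4 0 0 0 1" --pt "-0.2 0.5 0 0 0 1" --pt "-0.2 0.5 0 0 0 1" --pt "-0.2 0.3 0 0 0 1" --pt "0 0 0 0 0 0" --pt "0 0 0 0 0 0" --gripper 0

```text
time: 14.98
tool_pos: [0.5677, -0.0022, 0.1943]
ee_rot: [3.141, -0.0, 1.502]
wrist_force: [0.6, -0.0, -0.7]
width: 0.0938
finger_force: 0.0
```

Run:
```python
from h import *
s=snapshot("wrist");pickle.dump(s,open("pics/w2.pkl","wb"));P=cloud(s);cv2.imwrite("pics/w2.png",s["image"])
Z=P[...,2];ok=(P[...,0]>.45)&(P[...,0]<.75)&(P[...,1]>-.15)&(P[...,1]<.2)
for a,b in((.023,.032),(.06,.072),(.102,.113)):
    m=(ok&(Z>a)&(Z<b)).astype(np.uint8);n,l,st,c=cv2.connectedComponentsWithStats(m)
    for i in range(1,n):
        if st[i,4]>150:q=P[l==i];print((a,b),st[i].tolist(),np.median(q[:,2]).round(4),rect(q))
```

```text
(0.023, 0.032) [252, 40, 33, 21, 600] 0.0288 (array([590.4, 139.6]), array([19. , 34.8]), 82.9)
(0.023, 0.032) [247, 123, 32, 59, 1652] 0.0288 (array([576.6,  26.5]), array([70.3, 34.9]), 83.0)
(0.06, 0.072) [223, 65, 21, 56, 1096] 0.0689 (array([550.4,  95.1]), array([53.5, 20.4]), 84.0)
(0.06, 0.072) [291, 69, 22, 56, 948] 0.0689 (array([620.1,  86.5]), array([53.6, 17.9]), 83.3)
(0.06, 0.072) [220, 185, 81, 50, 1672] 0.0686 (array([569.1, -34.1]), array([54.2, 89.9]), 82.6)
(0.102, 0.113) [242, 58, 54, 67, 3226] 0.1091 (array([584.5,  91.3]), array([54.5, 44.9]), 83.0)
(0.102, 0.113) [237, 197, 47, 53, 2252] 0.1089 (array([569.1, -34.3]), array([54. , 45.1]), 82.8)
```

View pics/w2.png

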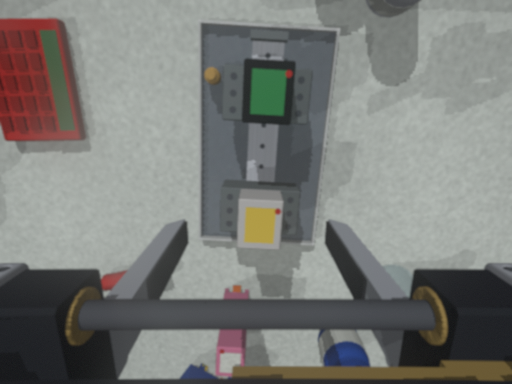

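The rail is at yaw −7.0°, its gap middle is at (0.577, 0.0285), and the gap is 72 mm wide (wrist picture, bare rail at (262,150)). Next is the relay.

Request:
drive_tool --pt "-0.92 -0.26 -0.06 0 0 0" --pt "-0.92 -0.26 -0.06 0 0 0" --pt "-0.92 -0.26 -0.06 0 0 0" --pt "-0.92 -0.26 -0.06 0 0 0" --pt "-0.92 -0.26 -0.06 0 0 0" --pt "-0.92 -0.26 -0.06 0 0 0" --pt "-0.92 -0.26 -0.06 0 0 0" --pt "-0.92 -0.26 -0.06 0 0 0" --pt "-0.92 -0.26 -0.06 0 0 0" --pt "-0.92 -0.26 -0.06 0 0 0" --pt "-0.92 -0.26 0 0 0 0" --pt "0 0 0 0 0 1" --pt "0 0 0 0 0 1" --pt "0 0 0 0 0 1" --pt "0 0 0 0 0 1" --pt "0 0 0 0 0 1" --pt "0 0 0 0 0 1" --pt "0 0 0 0 0 0" --pt "0 0 0 0 0 0"

```text
time: 17.4
tool_pos: [0.4256, -0.398, 0.2182]
ee_rot: [3.141, -0.0, 0.903]
wrist_force: [0.2, 0.6, -0.1]
width: 0.0939
finger_force: 0.0
```

Run:
```python
from h import *
s=snapshot("wrist");pickle.dump(s,open("pics/w3.pkl","wb"));P=cloud(s)
Z=P[...,2];ok=(abs(P[...,0]-.467)<.07)&(abs(P[...,1]+.343)<.07)
for a,b in((.04,.06),(.085,.1)):
    m=(ok&(Z>a)&(Z<b)).astype(np.uint8);n,l,st,c=cv2.connectedComponentsWithStats(m)
    for i in range(1,n):
        if st[i,4]>60:q=P[l==i];print((a,b),st[i].tolist(),np.median(q[:,2]).round(4),rect(q))
```

```text
(0.04, 0.06) [217, 105, 17, 31, 492] 0.0524 (array([ 438.7, -321.7]), array([34.6, 19.3]), 52.2)
(0.04, 0.06) [276, 105, 17, 31, 511] 0.0523 (array([ 494.3, -365.5]), array([34.7, 19.6]), 52.6)
(0.085, 0.1) [233, 104, 43, 35, 1491] 0.0926 (array([ 466.4, -343.5]), array([34.8, 44.9]), 51.7)
```

Request:
drive_tool --pt "0.85 -0.02 0 0 0 0" --pt "0.85 -0.02 0.3 0 0 0" --pt "0 0 1 0 0 0" --pt "0 0 1 0 0 0" --pt "0 0 0 0 0 0" --pt "0 0 0 0 0 0"

```text
time: 18.2
tool_pos: [0.4672, -0.3446, 0.1276]
ee_rot: [3.139, 0.0, 0.901]
wrist_force: [0.9, -0.6, 0.1]
width: 0.094
finger_force: 0.0
```

Request:
drive_tool --pt "0 0 0.8 0 0 0" --pt "0 0 0.8 0 0 0" --pt "0 0 0.2 0 0 0" --pt "0 0 0 0 0 0" --pt "0 0 0 0 0 0"

```text
time: 18.82
tool_pos: [0.4678, -0.3451, 0.0563]
ee_rot: [3.137, 0.0, 0.901]
wrist_force: [-0.4, -0.3, 1.0]
width: 0.0939
finger_force: 0.0
```

Request:
drive_tool --pt "0 0 0 0 0 0" --pt "0 0 0 0 0 0" --pt "0 0 0 0 0 0" --pt "0 0 0 0 0 0" --pt "0 0 0 0 0 0" --pt "0 0 0 0 0 0" --pt "0 0 0 0 0 0" --pt "0 0 0 0 0 0" --gripper 1

```text
time: 19.82
tool_pos: [0.4664, -0.3438, 0.0538]
ee_rot: [-3.141, -0.0, 0.901]
wrist_force: [-0.9, 0.5, 0.7]
width: 0.045
finger_force: 30.0
```

Relay gripped. Lift, carry and turn square to the rail.

Request:
drive_tool --pt "0 0 -0.4 0 0 0" --pt "0 0 -0.9 0 0 0" --pt "0 0 -0.9 0 0 0" --pt "0 0 -0.9 0 0 0" --pt "0 0 -0.7 0 0 0" --pt "0.86 -0.42 0 0 0 0" --pt "0.86 -0.42 0 0 0 0" --pt "0.86 -0.42 0 0 0 0" --pt "0.86 -0.42 0 0 0 0" --pt "0.86 -0.42 0 0 0 0" --pt "0.86 -0.42 0 0 0 0" --pt "0.86 -0.42 0 0 0 0" --pt "0.86 -0.42 0 0 0 0" --pt "0.86 -0.42 0 0 0 0" --pt "0.86 -0.42 0 0 0 0"

```text
time: 21.7
tool_pos: [0.5488, 0.0312, 0.2067]
ee_rot: [3.141, -0.001, 0.901]
wrist_force: [0.4, -0.3, -2.6]
width: 0.045
finger_force: 30.0
```

Request:
drive_tool --pt "0 0 0 0 0 -1" --pt "0 0 0 0 0 -1" --pt "0 0 0 0 0 -1" --pt "0 0 0 0 0 -1" --pt "0 0 0 0 0 -1" --pt "0 0 0 0 0 -0.45" --pt "0 0 0 -0.9 0 0" --pt "0 0 0 -0.9 0 0" --pt "0 0 0 -0.9 0 0" --pt "0 0 0 -0.9 0 0" --pt "0 0 0 -0.8 0 0" --pt "0 0 0 0 0 0" --pt "0 0 0 0 0 0"

```text
time: 23.32
tool_pos: [0.5488, 0.0299, 0.2067]
ee_rot: [2.702, -0.0, 1.446]
wrist_force: [0.1, -0.5, -2.5]
width: 0.0447
finger_force: 30.0
```

Run:
```python
from h import *
from scipy.spatial.transform import Rotation as Ro
T=[]
for i in range(2):
    s=snapshot("wrist");o=get_obs();T.append(o["tool_pos"])
print(np.round(T,4),o["ee_rot"].round(4),o["finger_force"])
R=Ro.from_euler("xyz",o["ee_rot"]).as_matrix();print(R.round(3))
P=cloud(s)
# relay block top in tool frame
q=(P.reshape(-1,3)-np.mean(T,0))@R
q=q[np.isfinite(q[:,0])];q=q[(abs(q[:,0])<.03)&(abs(q[:,1])<.05)&(q[:,2]>-.05)&(q[:,2]<.06)]
h,e=np.histogram(q[:,2],np.arange(-.05,.06,.004));print(h)
i=cv2.resize(s["image"],(400,300));j=cv2.resize(snapshot("side")["image"][60:260,130:330],(300,300));cv2.imwrite("pics/w4.png",np.hstack([i,j]))
```

```text
[[0.5491 0.0299 0.2067]
 [0.5492 0.0298 0.2066]] [ 2.7015e+00 -1.0000e-04  1.4456e+00] 29.999609291553497
[[ 0.125  0.898  0.423]
 [ 0.992 -0.113 -0.053]
 [ 0.     0.426 -0.905]]
[ 255  241 3971 1150  321  312  271  245  225  202  198  147 1116  641
  228  184  204  181  176  164  170  129  109   28   34   37    0]
```

View pics/w4.png

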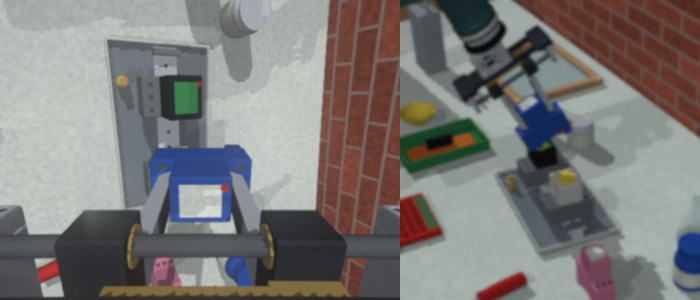

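The relay is held square and tilted 0.44 rad, foot end up, above the gap (wrist 200,195). Descending to just short of the rail.

Request:
drive_tool --pt "0.01 -0.34 0.7 0 0 0" --pt "0.01 -0.34 0.7 0 0 0" --pt "0.01 -0.34 0.7 0 0 0" --pt "0.02 -0.22 0.44 0 0 0" --pt "0 -0.12 0.25 0 0 0" --pt "0 0 0 0 0 0" --pt "0 0 0 0 0 0"

```text
time: 24.35
tool_pos: [0.5482, 0.0321, 0.0833]
ee_rot: [2.699, -0.0, 1.446]
wrist_force: [-0.1, 0.5, -2.0]
width: 0.0448
finger_force: 30.0
```

```bash
cat > st.py <<'E'
from h import *
from scipy.spatial.transform import Rotation as Ro
import sys
n=4;T=[];F=[];E=[]
for i in range(n):
    s=snapshot("side");o=get_obs();T.append(o["tool_pos"]);F.append(o["wrist_force"]);E.append(o["ee_rot"]%(2*np.pi))
T=np.mean(T,0);R=Ro.from_euler("xyz",np.mean(E,0)%(2*np.pi)).as_matrix()
A=np.deg2rad(-7);W=np.array([[np.cos(A),-np.sin(A),0],[np.sin(A),np.cos(A),0],[0,0,1]])
p=lambda v:((T+R@np.array(v)-[.5768,.0285,.028])@W*1000).round(1)   # rail frame, mm
L=.0422
print("t",o["time"],"TCP",T.round(4),"F",np.mean(F,0).round(1),"tilt",np.arcsin(R[2,1]).round(3),"yaw",np.arctan2(-R[0,0],R[1,0]).round(3))
print("seat",p([0,0,L]),"lip",p([0,-.0135,L+.0065]),"footbottom",p([0,.0135,L+.0115]))
cv2.imwrite("pics/side_last.png",s["image"]);pickle.dump(s,open("pics/side_last.pkl","wb"))
E
python3 st.py
```

```text
t 24.55 TCP [0.548  0.0321 0.0833] F [ 0.4  0.2 -2.3] tilt 0.442 yaw -0.125
seat [-10.9   0.   17.1] lip [-20.3   0.1   5.5] footbottom [ 6.2 -0.  12.5]
```

Request:
drive_tool --pt "0 -0.07 0.12 0 0 0" --pt "0 -0.06 0.11 0 0 0" --pt "0 0 0 0 0 0" --pt "0 0 0 0 0 0"

```text
time: 25.05
tool_pos: [0.5463, 0.0323, 0.0711]
ee_rot: [2.702, 0.0, 1.446]
wrist_force: [-0.7, -0.1, -2.9]
width: 0.0443
finger_force: 30.0
```

```bash
python3 st.py
```

```text
t 25.25 TCP [0.5465 0.0323 0.0714] F [ 0.3 -0.  -2.4] tilt -0.0 yaw 3.017
seat [-12.4  38.2  43.4] lip [-21.8  49.8  43.4] footbottom [ 4.7 42.8 43.4]
```

Request:
drive_tool --pt "0 0.06 0.005 0 0 0" --pt "0 0.06 0.02 0 0 0" --pt "0 0.05 0.02 0 0 0" --pt "0 0 0 0 0 0" --pt "0 0 0 0 0 0"

```text
time: 25.88
tool_pos: [0.5531, 0.0314, 0.0724]
ee_rot: [2.702, 0.0, 1.446]
wrist_force: [-0.3, 0.2, -3.0]
width: 0.0446
finger_force: 30.0
```

```bash
sed -i 's/E.append(o\["ee_rot"\]%(2\*np.pi))/E.append(o["ee_rot"])/; s/np.mean(E,0)%(2\*np.pi)/E[-1]/' st.py; python3 st.py
```

```text
t 26.075 TCP [0.5531 0.0314 0.0724] F [ 0.4  0.3 -2.5] tilt 0.44 yaw -0.125
seat [-5.9 -0.1  6.3] lip [-15.3  -0.   -5.4] footbottom [11.3 -0.1  1.6]
```

Lip is estimated at (−15.3, −5.4) mm under the near edge, with no contact. I rock halfway and hold to check.

Request:
drive_tool --pt "0 0.07 0.02 0.5 0 0" --pt "0 0.07 0.02 0.5 0 0" --pt "0 0 0 0 0 0"

```text
time: 26.45
tool_pos: [0.5602, 0.0305, 0.074]
ee_rot: [2.8, -0.0, 1.446]
wrist_force: [0.1, 0.5, -2.5]
width: 0.0445
finger_force: 30.0
```

```bash
python3 st.py
```

```text
t 26.65 TCP [0.5586 0.0307 0.073 ] F [ 0.   0.  -2.9] tilt 0.34 yaw -0.125
seat [-4.2 -0.1  5.2] lip [-14.8  -0.1  -5.4] footbottom [12.3 -0.1 -1.2]
```

Request:
drive_tool --pt "0 0.07 0.02 0.5 0 0" --pt "0 0.07 0.02 0.5 0 0" --pt "0 0 0 0 0 0"

```text
time: 27.02
tool_pos: [0.5656, 0.0299, 0.0741]
ee_rot: [2.899, -0.0, 1.446]
wrist_force: [0.5, -0.3, 0.1]
width: 0.0451
finger_force: 30.0
```

```bash
python3 st.py; python3 -c "
import cv2;i=cv2.imread('pics/side_last.png')[120:250,170:300];cv2.imwrite('pics/c5.png',cv2.resize(i,(590,590),interpolation=cv2.INTER_CUBIC))"
```

```text
t 27.225 TCP [0.5652 0.0299 0.074 ] F [ 0.5 -0.  -0.2] tilt 0.242 yaw -0.125
seat [-1.6 -0.   5. ] lip [-13.1   0.   -4.5] footbottom [14.3 -0.1 -2.9]
```

View pics/c5.png

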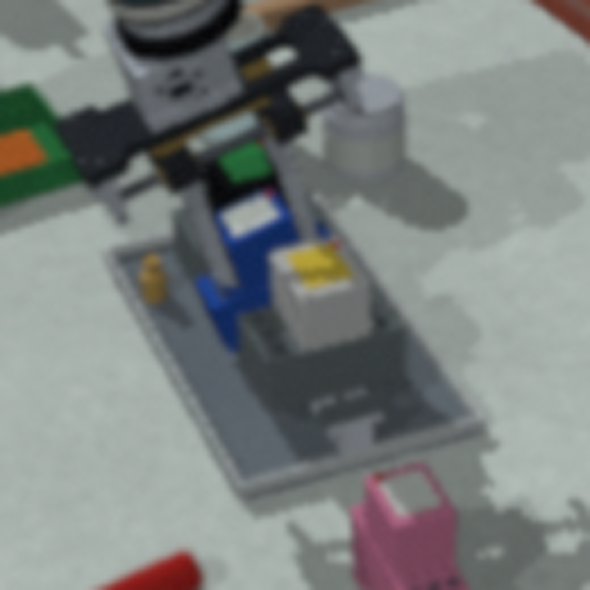

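The relay (255,250) sits tilted between the modules, its near end low in front of the rail. The load has shifted to the rail: the foot is on the far flange. I continue rocking down.

Request:
drive_tool --pt "0 0.055 0.03 0.5 0 0" --pt "0 0.055 0.03 0.5 0 0" --pt "0 0.055 0.03 0.5 0 0" --pt "0 0 0 0 0 0"

```text
time: 27.72
tool_pos: [0.5732, 0.0289, 0.0717]
ee_rot: [3.048, -0.0, 1.446]
wrist_force: [3.0, -0.3, 0.4]
width: 0.0446
finger_force: 30.0
```

```bash
python3 st.py
```

```text
t 27.925 TCP [0.5728 0.029  0.0717] F [ 4.1 -0.6 -0.7] tilt 0.093 yaw -0.125
seat [-0.2 -0.   1.7] lip [-13.   -0.   -6.1] footbottom [14.4 -0.1 -8.5]
```

Request:
drive_tool --pt "0 0.045 0.025 0.45 0 0" --pt "0 0.04 0.025 0.48 0 0" --pt "0 0 0 0 0 0" --pt "0 0 0 0 0 0"

```text
time: 28.42
tool_pos: [0.5756, 0.0286, 0.0703]
ee_rot: [-3.141, 0.0, 1.446]
wrist_force: [1.9, -0.4, 3.8]
width: 0.0451
finger_force: 30.0
```

```bash
python3 st.py
```

```text
t 28.625 TCP [0.5756 0.0286 0.0703] F [ 1.9 -0.8  4.8] tilt -0.001 yaw -0.125
seat [-1.3 -0.1  0.1] lip [-14.8  -0.   -6.4] footbottom [ 12.2  -0.1 -11.5]
```

Request:
drive_tool --pt "0 0.01 0.025 0.2 0 0" --pt "0 0 0.02 0.1 0 0" --pt "0 0 0 0 0 0"

```text
time: 29.0
tool_pos: [0.5766, 0.0285, 0.0706]
ee_rot: [-3.112, -0.0, 1.446]
wrist_force: [-0.2, -0.4, 12.7]
width: 0.0449
finger_force: 30.0
```

```bash
python3 st.py
```

```text
t 29.2 TCP [0.5766 0.0285 0.0706] F [-0.5 -0.6 12.3] tilt -0.029 yaw -0.125
seat [-1.4 -0.   0.5] lip [-15.1   0.   -5.6] footbottom [ 11.7  -0.1 -11.4]
```

Request:
drive_tool --pt "0 0 -0.05 -0.3 0 0" --pt "0 0 -0.04 0 0 0" --pt "0 0 0 0 0 0"

```text
time: 29.58
tool_pos: [0.5747, 0.0287, 0.0704]
ee_rot: [-3.136, 0.0, 1.446]
wrist_force: [-0.2, 0.1, 1.7]
width: 0.045
finger_force: 30.0
```

```bash
python3 st.py
```

```text
t 29.775 TCP [0.5748 0.0287 0.0704] F [0.2 0.1 0.3] tilt -0.005 yaw -0.125
seat [-2.2 -0.   0.2] lip [-15.7  -0.   -6.3] footbottom [ 11.2  -0.1 -11.4]
```

Request:
drive_tool --pt "0 0 -0.05 0 0 0" --pt "0 0 -0.02 0 0 0" --pt "0 0 0 0 0 0"

```text
time: 30.15
tool_pos: [0.5744, 0.0286, 0.0718]
ee_rot: [-3.135, 0.0, 1.446]
wrist_force: [2.4, 0.0, -11.3]
width: 0.0448
finger_force: 30.0
```

```bash
python3 st.py
```

```text
t 30.35 TCP [0.5743 0.0286 0.0718] F [  1.4   0.  -13.8] tilt -0.007 yaw -0.125
seat [-2.8 -0.2  1.6] lip [-16.3  -0.1  -4.8] footbottom [ 10.6  -0.2 -10. ]
```

The pull test gives −11 N beyond the weight, so both ends are latched. I press it home and release.

Request:
drive_tool --pt "0 0 0.06 0.06 0 0" --pt "0 0.03 0.05 0 0 0" --pt "0 0 0 0 0 0" --pt "0 0 0 0 0 0"

```text
time: 30.85
tool_pos: [0.5777, 0.0284, 0.071]
ee_rot: [-3.135, -0.0, 1.446]
wrist_force: [-0.8, 0.6, -2.5]
width: 0.0446
finger_force: 30.0
```

Request:
drive_tool --pt "0 0 0 0 0 0" --pt "0 0 0 0 0 0" --pt "0 0 0 0 0 0" --pt "0 0 0 0 0 0" --gripper 0.2

```text
time: 31.35
tool_pos: [0.5771, 0.0284, 0.0699]
ee_rot: [-3.133, -0.0, 1.446]
wrist_force: [-0.7, -0.6, -0.4]
width: 0.0747
finger_force: 0.0
```

Request:
drive_tool --pt "0 0 -0.3 0 0 0" --pt "0 0 -0.8 0 0 0" --pt "0 0 -1 0 0 0" --pt "-0.6 0 -1 0 0 0" --pt "-0.7 0 0 0 0 0" --pt "0 0 0 0 0 0" --pt "0 0 0 0 0 0" --gripper 0

```text
time: 32.22
tool_pos: [0.5713, -0.0228, 0.1934]
ee_rot: [-3.132, -0.001, 1.446]
wrist_force: [0.1, -0.3, -0.1]
width: 0.0937
finger_force: 0.0
```

Run:
```python
from h import *
s=snapshot("wrist");P=cloud(s);cv2.imwrite("pics/w6.png",s["image"])
Z=P[...,2];ok=(P[...,0]>.48)&(P[...,0]<.7)&(P[...,1]>-.1)&(P[...,1]<.17)
for a,b in((.06,.075),(.1,.118)):
    m=(ok&(Z>a)&(Z<b)).astype(np.uint8);n,l,st,c=cv2.connectedComponentsWithStats(m)
    for i in range(1,n):
        if st[i,4]>150:
            q=P[l==i];k,*_=np.linalg.lstsq(np.c_[q-q.mean(0)][:,:2],q[:,2]-q[:,2].mean(),rcond=None)
            print((a,b),st[i].tolist(),np.median(q[:,2]).round(4),rect(q),"slope",k.round(3))
s=snapshot("side");m=mask(s,(5,150,100),(18,255,255));q=cloud(s)[m];q=q[(q[:,1]>.25)&(q[:,0]<.6)];print("cover",rect(q),np.nanmedian(q[:,2]))
```

```text
(0.06, 0.075) [278, 43, 25, 59, 1146] 0.0688 (array([618. ,  87.7]), array([54.5, 22.6]), 82.7) slope [-0.014 -0.003]
(0.06, 0.075) [210, 44, 37, 59, 1125] 0.0688 (array([556.1,  94.2]), array([54.5, 33.7]), 84.7) slope [-0.026  0.02 ]
(0.06, 0.075) [215, 120, 22, 34, 599] 0.0688 (array([544.4,  33. ]), array([34.8, 22.7]), 82.6) slope [ 0.013 -0.004]
(0.06, 0.075) [278, 120, 23, 34, 621] 0.0688 (array([610.8,  24.8]), array([34.6, 23.3]), 82.8) slope [-0.016  0.006]
(0.06, 0.075) [216, 170, 82, 47, 1752] 0.0687 (array([569.1, -33.8]), array([53.2, 89.9]), 83.1) slope [-0.003 -0.026]
(0.1, 0.118) [230, 33, 53, 68, 3497] 0.1092 (array([584.4,  90.9]), array([53.7, 44.8]), 83.0) slope [ 0. -0.]
(0.1, 0.118) [233, 121, 49, 39, 1877] 0.1091 (array([577.7,  29. ]), array([34.9, 45.2]), 83.1) slope [-0.    -0.009]
(0.1, 0.118) [233, 178, 47, 53, 2391] 0.109 (array([569. , -33.9]), array([53.2, 45.2]), 83.1) slope [ 0.001 -0.02 ]
cover (array([458.4, 339.7]), array([146.8,  57.1]), 1.7) 0.008611997967498453
```

View pics/w6.png

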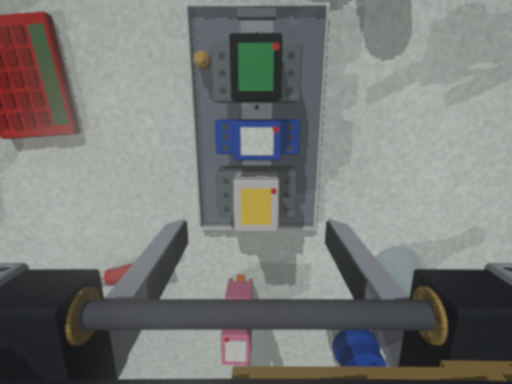

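Relay (257,138) is level, square and centred, its top and shoulders at the same height as the fixed modules. The cover lies in the tray. Handing in.

```bash
python3 -c "
from bench import *;print(close_job())"
```

```text
the job is handed in; nothing more can be done
None
```

The cover is flat in the green tray and the relay is clicked home, level and square on the rail between the modules; I handed the job in at about 32 s and the system reported no verdict.

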